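Screw the drain elbow down to its line

ROBOT

A 6-joint arm with a two-finger parallel gripper is mounted at the origin on the work surface. World frame = base frame: x ahead of the robot, y to its left, z up, the work surface at z = 0. Lengths are in m, angles in rad, forces in N, time in s.
With the tool pointing down it reaches from about 0.275 to 0.975 m from the base axis. Payload 8.4 kg.
Tool frame: the origin (TCP) lies midway between the tips of the shut fingers; the grasp point (between the pads) lies 19 mm behind it; y points along the fingers, x is the direction in which the jaws open and shut, and the axes are right-handed (so a half turn about y gives the same grasp; the last joint's range is limited). The gripper opens to 92 mm and grips with 3 to 60 N. Pads are 20 mm wide; open, the fingers measure 128 mm over their backs; the gripper's body (75 mm by 189 mm) begins 69 mm behind the grasp point.
Start: joints at [-0.002, 0.353, 1.633, -0, 1.155, -0.002], TCP at [0.625, -0, 0.215] pointing down, gripper open.
Joint ranges: [-2.63, 2.63], [-0.92, 2.1], [0.06, 2.66], [-1.3, 4.44], [0, 2.69], [-3.02, 3.02]. Speed limits (rad/s): [2.22, 2.22, 2.79, 3.14, 3.14, 3.14].

INTERFACE

Orientations are given as a unit quaternion [x, y, z, w].
In Python, from workcell import observe, capture, camera_info, finish_job, search_frame, mark_of gives the robot as it stands. The module is installed in compiled form; this text tells all that it offers.
- The arm moves only by the tool step_arm, never from a script. Its arguments are lists of equal length, an entry for each row: "translation": the shift along the tool's x, y, z in cm, a list of three; "angular": the turn, a rotation vector about the tool's x, y, z in rad, a list of three; "fingers": the finger opening in cm, from 0 to 9.19. A call has 1 to 5 rows; each row is the pose to reach, as a shift and turn from the pose measured when the call began, along the tool's axes at that moment; what a row does not reach only later rows make up. A row lasts 1/8 s, in which the tool goes at most 62.5 mm and 10.7 degrees, less where a joint would pass 70% of its speed; a pose out of reach is approached as far as the arm can. A call with a gripper value outside its range is refused whole. The fingers move at their own pace and stop on an object; "force" is the grip in N (left out, the last holds). Time passes only in rows, so rows that repeat a pose let the fingers close. It gives the time, the measured TCP pose, the force and the opening at its end, in the units of the state.
- observe(): the state, without advancing time (a new reading comes with each control period).
- capture(name): name is "scene" or "side" or "wrist"; returns (picture, depth): 384x512x3 uint8, red, green, blue; 384x512 float32, m along the optical axis (not along the pixel's ray), 0 where there is no reading.
- camera_info(name): a dict with "K" (3x3 intrinsics, pixels), "world_from_camera" (4x4, takes a point from camera to world coordinates); the wrist camera has in their place "tool_from_camera" (4x4, takes a point from camera to tool coordinates, whose origin is the TCP and whose axes are the tool frame's). Camera axes: x right, y down, z forward; pixel columns grow to the right and rows downward; lengths in m; the calibration is good to about 2 mm. A picture is of the moment at which its call begins: read the wrist's pose just before it. camera_info takes no time and is no camera call.
- finish_job(): hands the job in, once; it reports no verdict.
Trained networks look in the newest picture that a camera, given by its name, has taken for a name from the list of things; names that differ only in an ending like _2 or _b are one class to them, and where a whole thing is asked for, a point or a joint stands for the part that bears it (a point fixed in the world has none). Each returns a list of dicts, best first, with "p" (0 to 1); they miss things now and then, are a little off and sometimes report something else, mostly with a low value. They report only what shows in the picture. A call takes as long as a camera call.
- search_frame(camera, label): "position" ([x, y, z] in m, in the coordinates of the camera as it stood for that picture, good to about 4 mm: the middle of the surface that is visible of it).
- mark_of(camera, label): "position" ([x, y, z] in m, in the coordinates of the camera as it stood for that picture, good to about 4 mm: a listed point, or the origin of a listed thing).
The state is a dict: "t": time; "qpos": joint angles; "joint_velocities": joint speeds; "tau": joint torques, N m; "position": TCP position; "tcp_rot": TCP orientation; "force": force on the tool from outside, world axes, zero at the start; "moment": the same for the moment, N m; "opening": finger opening in m.
Only numpy, scipy, OpenCV 4.12 (cv2) and the standard library are available. Lean on these libraries where they do the work, as an engineer would, in place of code of your own. Each camera call takes 0.05 s, during which the arm holds its last target.

TASK

On this laboratory bench three black elbow fittings stand in steel ports, each held in a small clamp, and each is only started in its thread. Take the one with the yellow wing and screw it in, clockwise seen from above and less than half a turn, until it stiffens and its spout lies over the white line on its own clamp's base; stop there without tightening it past the line, and let go. Leave the red and the blue elbows as they are.

Things in the scene. Friction and masses are not known exactly. Their poses are not given: they have to be found in the camera images.
- yellow_wing (a point): Grip point of the yellow elbow, on its vertical turning axis, 100 mm above the bench. The upright wing is 40 mm long (x axis), 10 thick (y) and 48 tall, 22 of it above this point. Below: black body 20 mm across, yellow collar 29, steel port, metal clamp 63 wide and 40 tall, green base 150 x 90 x 10. x points as the black spout does: level, 60 mm out from the axis, 33 mm below this point. z is up.
- yellow_elbow (a joint): Turn of the yellow elbow, rad, growing clockwise from above (screwing in, 1 mm down per rad): 0 to 0.35 at the start, 1.30 when the spout lies exactly over the white line (12 mm wide, on top of the base plate, from the port out to 87 mm from the axis). Stays where left (from beyond 1.4 it eases back to 1.4). Rubbing torque 0.06 N m up to 1.1 rad, from there it rises, to about 0.10 at the line and 0.16 at 1.6.
- red_spout (a point): the same clamp and elbow but with a red collar and red wing (a different line, to be left as it is); this point lies near the end of its spout, 58 mm from its turning axis, 67 mm above the bench
- blue_spout (a point): the same clamp and elbow but with a blue collar and blue wing (a different line, to be left as it is); this point lies near the end of its spout, 58 mm from its turning axis, 67 mm above the bench

How it is judged:
At the end, for the whole second after the job is handed in: the yellow elbow is screwed in so that its spout lies within 0.2 rad (11 degrees) of the white line (joint between 1.10 and 1.50), is at rest and has been let go (value of joint yellow_elbow between 1.1 and 1.5 rad and velocity of joint yellow_elbow between -0.05 and 0.05 rad/s); the robot touches nothing.
It fails at once if the yellow elbow is tightened more than 0.3 rad (17 degrees) past the line (value of joint yellow_elbow above 1.6 rad).
It fails at once if the red elbow is turned (its spout end moves more than 15 mm) (distance of red_spout from where it was at the start of the episode above 0.015 m).
It fails at once if the blue elbow is turned (its spout end moves more than 15 mm) (distance of blue_spout from where it was at the start of the episode above 0.015 m).
It also fails if it takes over 40 s, if anything falls off the work surface, if the arm or the gripper's body presses on something with over 40 N, if the wrist force passes 120 N, or if a joint passes its speed limit or range.

## Working session

There is one attempt and no reset: what is moved stays moved. The work goes in short steps, Python scripts to look and compute and a tool call to move; the robot and the scene stay as the last step left them, time stands still between calls to the robot, and variables do not carry over. Pictures are saved under pics/ and viewed, and the job is handed in when it is done.

Besides the shell and the picture viewer there is one more tool, called after "Request:" by a JSON object that holds its "name" and its "arguments", one argument or row to a line. step_arm: Moves the arm, as the interface text tells. Its arguments: {"type":"object","properties":{"translation":{"type":"array","items":{"type":"array","items":{"type":"number"}}},"angular":{"type":"array","items":{"type":"array","items":{"type":"number"}}},"fingers":{"type":"array","items":{"type":"number"}},"force":{"type":"number"}},"required":["translation","angular","fingers"]}

```bash
mkdir -p pics
cat > h.py <<'E'
import numpy as np, cv2
from scipy.spatial.transform import Rotation as R
from workcell import *
def T_of(cam):
    i=camera_info(cam)
    if "world_from_camera" in i: return np.array(i["world_from_camera"])
    s=observe(); T=np.eye(4); T[:3,:3]=R.from_quat(s["tcp_rot"]).as_matrix(); T[:3,3]=s["position"]
    return T@np.array(i["tool_from_camera"])
def snap(cam,f):
    T=T_of(cam); p,d=capture(cam); cv2.imwrite("pics/"+f,p[:,:,::-1]); return p,d,T
def w(T,p): return (T[:3,:3]@np.array(p)+T[:3,3]).round(4)
def px(cam,T,P):
    K=np.array(camera_info(cam)["K"]); c=np.linalg.inv(T)@np.append(P,1); u=K@c[:3]; return (u[:2]/u[2]).round(0)
E
python3 - <<'E'
from h import *
s=observe(); print(s)
for cam in ["scene","side","wrist"]:
    p,d,T=snap(cam,cam+"0.png")
    for l in ["yellow_wing","red_spout","blue_spout"]:
        for r in mark_of(cam,l)[:2]: print(cam,l,round(r["p"],2),w(T,r["position"]),px(cam,T,w(T,r["position"])))
print(T)
E
```

```text
{'t': 0.0, 'qpos': array([-2.36697723e-03,  3.53625004e-01,  1.63409315e+00, -8.44229308e-06,
        1.15522297e+00, -2.42766903e-03]), 'joint_velocities': array([-6.34117957e-05,  3.22542596e-04, -9.11659321e-04, -8.41162940e-04,
        9.15982169e-04,  1.82420413e-04]), 'tau': array([-2.43486713e-03, -5.93846583e+01, -3.34216332e+01,  6.94100303e-02,
        2.34022352e-02, -1.15005114e-04]), 'position': array([6.24519328e-01, 1.90025085e-05, 2.13895697e-01]), 'tcp_rot': array([ 7.07108207e-01, -4.54094927e-04, -4.99424193e-04, -7.07105033e-01]), 'force': array([0.0990715 , 0.00829124, 0.23203713]), 'moment': array([-0.02294137,  0.0243468 , -0.01076835]), 'opening': 0.09154264300789074}
scene yellow_wing 0.88 [0.5133 0.2182 0.1047] [359. 200.]
scene red_spout 0.57 [ 0.6295 -0.2162  0.0673] [147. 202.]
scene blue_spout 0.79 [ 0.6262 -0.0158  0.0702] [234. 222.]
side yellow_wing 0.81 [0.5165 0.225  0.1032] [265. 271.]
side red_spout 0.71 [ 0.6317 -0.2171  0.0666] [242. 145.]
side blue_spout 0.67 [ 0.6256 -0.0119  0.0643] [228. 195.]
wrist red_spout 0.42 [ 0.6313 -0.2154  0.0708] [257. 353.]
wrist red_spout 0.25 [ 0.6275 -0.013   0.0676] [255. 194.]
wrist blue_spout 0.95 [ 0.6259 -0.0127  0.0664] [253. 193.]
[[ 9.99999427e-01 -6.18284957e-04 -8.74142126e-04  6.24641350e-01]
 [-8.10374612e-04 -9.70646939e-01 -2.40507511e-01  6.64955537e-02]
 [-6.99781203e-04  2.40508081e-01 -9.70646884e-01  3.85427785e-01]
 [ 0.00000000e+00  0.00000000e+00  0.00000000e+00  1.00000000e+00]]
```

View pics/scene0.png

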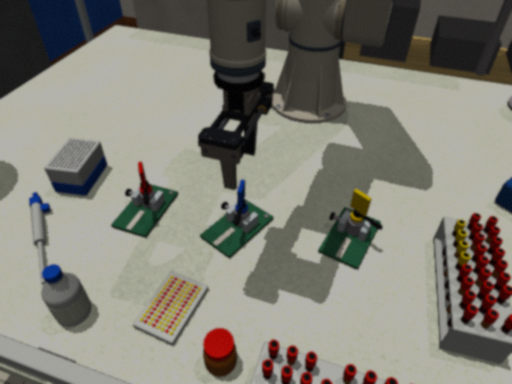

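View pics/side0.png

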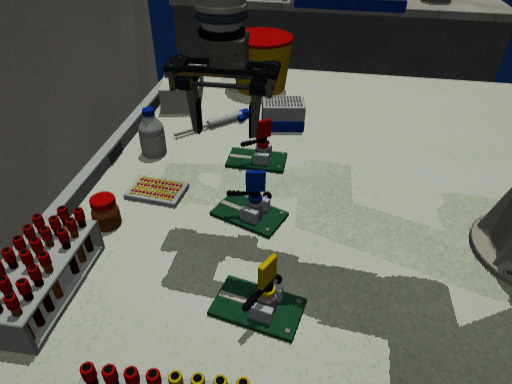

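View pics/wrist0.png

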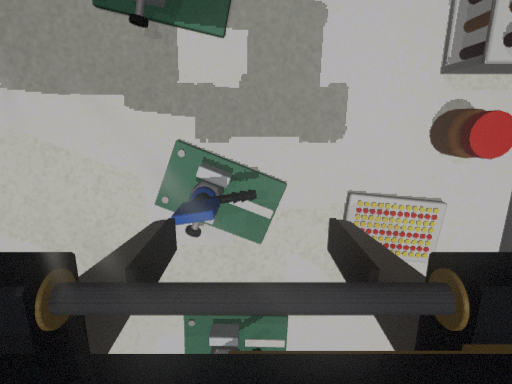

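The pictures show yellow at scene (359,200), with its spout pointing towards +y and its line pointing towards the camera (+x). The wrist view shows only a corner of the yellow base, so I'll move above it.

Request:
{"name": "step_arm", "arguments": {
  "translation": [
    [-3, -1, 5.5],
    [-6, -2, 11],
    [-8.5, -3, 16.5],
    [-11, -3.5, 22],
    [-11, -3.5, 22]
  ],
  "angular": [
    [0, 0, 0],
    [0, 0, 0],
    [0, 0, 0],
    [0, 0, 0],
    [0, 0, 0]
  ],
  "fingers": [9.19, 9.19, 9.19, 9.19, 9.19]
}}

```text
t: 1.23
position: [0.5136, 0.2233, 0.2503]
tcp_rot: [-0.707, -0.002, 0.001, 0.708]
force: [0.5, -0.1, 0.3]
opening: 0.0915
```

Request:
{"name": "step_arm", "arguments": {
  "translation": [
    [0, 0, 0],
    [0, 0, 0]
  ],
  "angular": [
    [0, 0, 0],
    [0, 0, 0]
  ],
  "fingers": [9.19, 9.19]
}}

```text
t: 1.48
position: [0.514, 0.2224, 0.2501]
tcp_rot: [-0.707, -0.001, 0.001, 0.707]
force: [-0.2, -0.6, -0.7]
opening: 0.0922
```

Run:
```python
from h import *
p,d,T=snap("wrist","wrist1.png")
s=observe();print(s["position"],R.from_quat(s["tcp_rot"]).as_matrix().round(3))
for r in mark_of("wrist","yellow_wing")[:2]: print(r["p"],w(T,r["position"]),px("wrist",T,w(T,r["position"])))
K=np.array(camera_info("wrist")["K"])
v,u=np.mgrid[:384,:512]; P=np.stack([(u-K[0,2])/K[0,0]*d,(v-K[1,2])/K[1,1]*d,d],-1)@T[:3,:3].T+T[:3,3]
np.save("P1.npy",P)
h=cv2.cvtColor(p,cv2.COLOR_RGB2HSV)
ye=(h[...,0]>18)&(h[...,0]<36)&(h[...,1]>120)&(h[...,2]>60)&(d>0)
for lo,hi in [(.115,.13),(.07,.115),(.03,.07)]:
    m=ye&(P[...,2]>lo)&(P[...,2]<hi); q=P[m]
    if len(q)<5: print(lo,len(q)); continue
    c=q[:,:2].mean(0); U,S,V=np.linalg.svd(q[:,:2]-c); a=(q[:,:2]-c)@V.T
    print(lo,len(q),q.mean(0),V[0],np.degrees(np.arctan2(V[0,1],V[0,0])),a.min(0),a.max(0))
```

```text
[0.51412055 0.22221752 0.25008949] [[ 1.     0.001 -0.003]
 [ 0.003  0.001  1.   ]
 [ 0.001 -1.     0.001]]
0.86 [0.5133 0.2251 0.1026] [251. 180.]
0.115 366 [0.5140812  0.22278765 0.12244984] [-0.47252061 -0.88131962] -118.19803935305208 [-0.01850868 -0.00459722] [0.02036389 0.0054231 ]
0.07 78 [0.51605545 0.2329215  0.09912777] [-0.60976511 -0.79258218] -127.57252076543035 [-0.00935009 -0.00240289] [0.02014212 0.00525749]
0.03 92 [0.50780865 0.22646764 0.0608872 ] [-0.4555019  -0.89023481] -117.09723179155036 [-0.01104999 -0.00636245] [0.01379256 0.02152629]
```

View pics/wrist1.png

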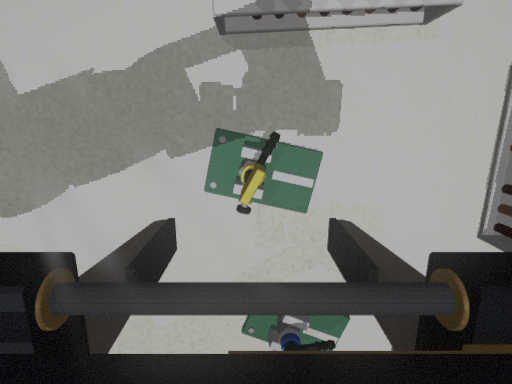

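The wrist view shows the yellow wing at (251,188), its spout tip at (275,137) and the white line running from (273,177) to (312,183). Next I'll measure the line's angle.

Run:
```python
from h import *
p=cv2.imread("pics/wrist1.png")[:,:,::-1]; P=np.load("P1.npy"); h=cv2.cvtColor(np.ascontiguousarray(p),cv2.COLOR_RGB2HSV)
ax=np.array([.514,.2228]) 
m=np.zeros(p.shape[:2],bool); m[165:195,270:314]=1
m&=(h[...,1]<50)&(h[...,2]>130)&(np.abs(P[...,2]-.01)<.008)
n,l,st,_=cv2.connectedComponentsWithStats(m.astype(np.uint8)); k=1+np.argmax(st[1:,4]); q=P[l==k][:,:2]
c=q.mean(0);V=np.linalg.svd(q-c)[2][0];V*=np.sign(V[0]);print(len(q),c,np.degrees(np.arctan2(V[1],V[0])),"ax->c",np.degrees(np.arctan2(*(c-ax)[::-1])))
print((q-ax)@V.min() if 0 else ((q-c)@V).min(),((q-c)@V).max())
# base edges
g=(h[...,0]>55)&(h[...,0]<95)&(h[...,1]>100)&(np.abs(P[...,2]-.01)<.008); g[:110]=0;g[230:]=0
r=cv2.minAreaRect((P[g][:,:2]*1000).astype(np.float32));print(r)
# spout: dark pixels z .055-.08
b=(p.max(-1)<60)&(P[...,2]>.055)&(P[...,2]<.085); b[:120]=0;b[200:]=0;b[:,:230]=0;b[:,300:]=0
q=P[b]; print(len(q)); d=q[:,:2]-ax; f=np.hypot(*d.T)>.03; print(np.degrees(np.arctan2(d[f].mean(0)[1],d[f].mean(0)[0])), q[f].mean(0))
```

```text
371 [0.57019596 0.20849147] -12.786714615683895 ax->c -14.28502676253905
-0.02900318760459129 0.029825111130118567
((0.0, 0.0), (0.0, 0.0), 0.0)
329
61.43903710381364 [0.53499958 0.26137847 0.07233777]
```

Spout at 61.6°, line at -13.3°, so the turn needed is about 1.30 rad clockwise. I'll align the jaws first (tool x at -28.4°), then descend.

Request:
{"name": "step_arm", "arguments": {
  "translation": [
    [0, 2, 0],
    [0, 4, 0],
    [0, 6, 0],
    [0, 7, 0],
    [0, 7, 0]
  ],
  "angular": [
    [0, 0.17, 0],
    [0, 0.34, 0],
    [0, 0.497, 0],
    [0, 0.497, 0],
    [0, 0.497, 0]
  ],
  "fingers": [6, 6, 6, 6, 6]
}}

```text
t: 2.2
position: [0.514, 0.2217, 0.1796]
tcp_rot: [-0.686, 0.172, -0.172, 0.686]
force: [-0.7, -0.1, 0.9]
opening: 0.0603
```

Run:
```python
from h import *
p,d,T=snap("wrist","wrist2.png")
s=observe();M=R.from_quat(s["tcp_rot"]).as_matrix();print(s["position"],M.round(3),s["qpos"].round(3),np.degrees(np.arctan2(M[1,0],M[0,0])))
K=np.array(camera_info("wrist")["K"])
v,u=np.mgrid[:384,:512]; P=np.stack([(u-K[0,2])/K[0,0]*d,(v-K[1,2])/K[1,1]*d,d],-1)@T[:3,:3].T+T[:3,3]
h=cv2.cvtColor(p,cv2.COLOR_RGB2HSV)
ye=(h[...,0]>18)&(h[...,0]<36)&(h[...,1]>120)&(h[...,2]>60)&(d>0)&(P[...,2]>.116)
q=P[ye]; c,sz,a=cv2.minAreaRect((q[:,:2]*1000).astype(np.float32)); print(c,sz,a)
t=(M.T@(np.array([c[0]/1000,c[1]/1000,.122])-s["position"]))*100;print("tool cm",t)
```

```text
[0.51445232 0.22193402 0.18027666] [[ 0.881  0.     0.472]
 [-0.472  0.001  0.881]
 [-0.    -1.     0.001]] [4.040e-01 2.890e-01 1.808e+00 1.000e-03 1.044e+00 8.960e-01] -28.180192593767035
(527.5496826171875, 220.07254028320312) (48.63713455200195, 94.0825424194336) 62.30624008178711
tool cm [1.24240317 5.82809115 0.44892597]
```

View pics/wrist2.png

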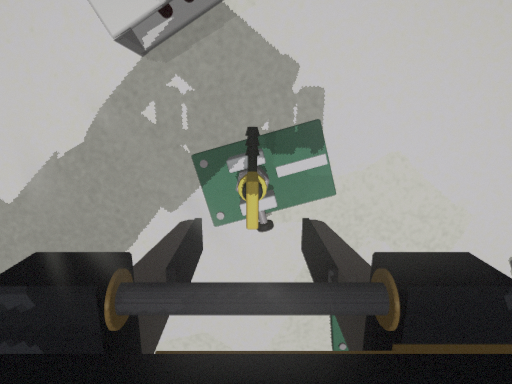

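The picture shows the wing upright at column 252, midway between the fingers (202 and 302), so it is aligned. Its fitted rectangle was spoilt by brown gripper pixels, so I'm ignoring it. Descending.

Request:
{"name": "step_arm", "arguments": {
  "translation": [
    [-0.03, 4, 0.05],
    [-0.03, 7, 0.05],
    [-0.03, 9.6, 0.05],
    [-0.03, 9.6, 0.05]
  ],
  "angular": [
    [0, 0, 0],
    [0, 0, 0],
    [0, 0, 0],
    [0, 0, 0]
  ],
  "fingers": [6, 6, 6, 6]
}}

```text
t: 2.75
position: [0.5137, 0.2222, 0.0834]
tcp_rot: [0.686, -0.172, 0.171, -0.686]
force: [1.4, 0.2, 0.1]
opening: 0.0602
```

Request:
{"name": "step_arm", "arguments": {
  "translation": [
    [0, 0, 0],
    [0, 0, 0],
    [0, 0, 0],
    [0, 0, 0],
    [0, 0, 0]
  ],
  "angular": [
    [0, 0, 0],
    [0, 0, 0],
    [0, 0, 0],
    [0, 0, 0],
    [0, 0, 0]
  ],
  "fingers": [3, 1.5, 0.6, 0.6, 0.6],
  "force": 20
}}

```text
t: 3.38
position: [0.5138, 0.2223, 0.0837]
tcp_rot: [0.686, -0.172, 0.171, -0.686]
force: [-0.3, -0.2, -0.7]
opening: 0.0119
```

Run:
```python
from h import *
s=observe();M=R.from_quat(s["tcp_rot"]).as_matrix();print(s["position"],np.degrees(np.arctan2(M[1,0],M[0,0])),s["force"],s["moment"],s["opening"])
```

```text
[0.5138087  0.22228807 0.08365865] -28.093554568399764 [-0.31916968 -0.18679075 -0.71872465] [-0.04582409  0.04229808  0.00612108] 0.01188548764082126
```

Request:
{"name": "step_arm", "arguments": {
  "translation": [
    [0, 0, 0],
    [0, 0, 0],
    [0, 0.02, 0],
    [0, 0.03, 0],
    [0, 0.05, 0]
  ],
  "angular": [
    [0, 0, 0],
    [0, 0, 0],
    [0, 0.15, 0],
    [0, 0.3, 0],
    [0, 0.45, 0]
  ],
  "fingers": [0.6, 0.6, 0.6, 0.6, 0.6],
  "force": 25
}}

```text
t: 4.0
position: [0.5142, 0.2221, 0.0832]
tcp_rot: [0.63, -0.322, 0.322, -0.629]
force: [3.3, -2.4, 0.6]
opening: 0.0099
```

Run:
```python
from h import *
p,d,T=snap("wrist","wrist3.png")
s=observe();M=R.from_quat(s["tcp_rot"]).as_matrix();print(s["position"],np.degrees(np.arctan2(M[1,0],M[0,0])),s["force"],s["moment"],s["opening"])
```

```text
[0.51423559 0.2221278  0.08323589] -54.54079291267769 [ 2.05264826 -3.323972   -0.88986969] [-0.64966383 -0.55624517 -0.02539621] 0.009715527291008056
```

View pics/wrist3.png

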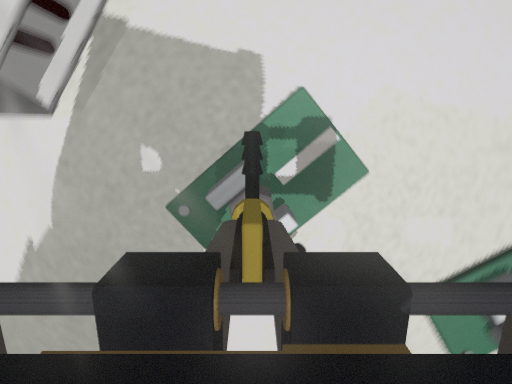

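The elbow follows the jaws: the spout is at (252,150) in line with the wing, and the line lies up to the right, ending at (335,132). About 0.85 rad is left.

Request:
{"name": "step_arm", "arguments": {
  "translation": [
    [0, 0.01, 0],
    [0, 0.03, 0],
    [0, 0.05, 0],
    [0, 0.06, 0],
    [0, 0.06, 0]
  ],
  "angular": [
    [0, 0.15, 0],
    [0, 0.3, 0],
    [0, 0.45, 0],
    [0, 0.6, 0],
    [0, 0.6, 0]
  ],
  "fingers": [0.6, 0.6, 0.6, 0.6, 0.6]
}}

```text
t: 4.68
position: [0.5143, 0.2221, 0.0826]
tcp_rot: [0.506, -0.495, 0.494, -0.505]
force: [1.5, -1.4, -0.1]
opening: 0.0096
```

```bash
cat > m.py <<'E'
import sys
from h import *
p,d,T=snap("wrist",sys.argv[1])
s=observe();M=R.from_quat(s["tcp_rot"]).as_matrix();print(s["t"],s["position"],np.degrees(np.arctan2(M[1,0],M[0,0])),s["force"],s["moment"],s["opening"])
K=np.array(camera_info("wrist")["K"])
v,u=np.mgrid[:384,:512]; P=np.stack([(u-K[0,2])/K[0,0]*d,(v-K[1,2])/K[1,1]*d,d],-1)@T[:3,:3].T+T[:3,3]
ax=np.array([.5138,.2222]); D=P[...,:2]-ax; r=np.hypot(D[...,0],D[...,1]); z=P[...,2]; th=np.degrees(np.arctan2(D[...,1],D[...,0]))
b=(p.max(-1)<70)&(z>.055)&(z<.085)&(r>.03)&(r<.065)&(v<215)
c=D[b].mean(0);print("spout",b.sum(),np.degrees(np.arctan2(c[1],c[0])))
h=cv2.cvtColor(p,cv2.COLOR_RGB2HSV)
m=(h[...,1]<70)&(h[...,2]>75)&(abs(z-.01)<.006)&(r<.087)&(r>.04)&(abs(th+13)<18)
c=D[m].mean(0) if m.any() else [1,0];print("line",m.sum(),np.degrees(np.arctan2(c[1],c[0])))
E
python3 m.py wrist4.png
```

```text
4.725 [0.51427137 0.22215373 0.0826534 ] -88.6583778879176 [ 1.74853001 -1.37542058  0.28078826] [-0.22962241 -0.27010264 -0.04432042] 0.010328260039901662
spout 859 0.269629180317346
line 979 -13.676648683579637
```

View pics/wrist4.png

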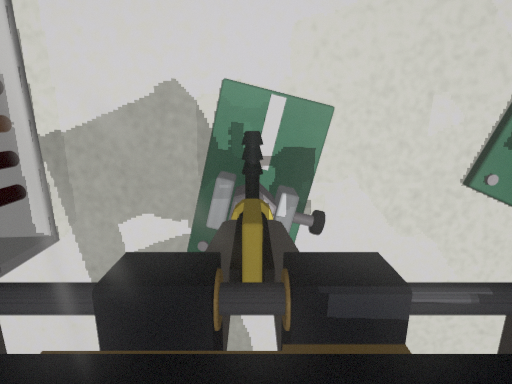

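The spout is at (252,150), about 14° short of the line, whose end is at (275,98). I'll turn another 0.24 rad.

Request:
{"name": "step_arm", "arguments": {
  "translation": [
    [0, 0.01, 0],
    [0, 0.02, 0],
    [0, 0.02, 0],
    [0, 0.02, 0]
  ],
  "angular": [
    [0, 0.12, 0],
    [0, 0.24, 0],
    [0, 0.24, 0],
    [0, 0.24, 0]
  ],
  "fingers": [0.6, 0.6, 0.6, 0.6]
}}

```text
t: 5.22
position: [0.5142, 0.2222, 0.0825]
tcp_rot: [-0.445, 0.55, -0.55, 0.444]
force: [1.0, -1.2, 1.7]
opening: 0.0123
```

```bash
python3 m.py wrist5.png
```

```text
5.275 [0.51425749 0.22215872 0.08250781] -102.18346465952335 [ 0.0548778  -1.47440187  2.22857678] [-0.21451289 -0.09860721  0.6975853 ] 0.012743666045432922
spout 857 -3.0476110697734873
line 993 -13.73747451423157
```

View pics/wrist5.png

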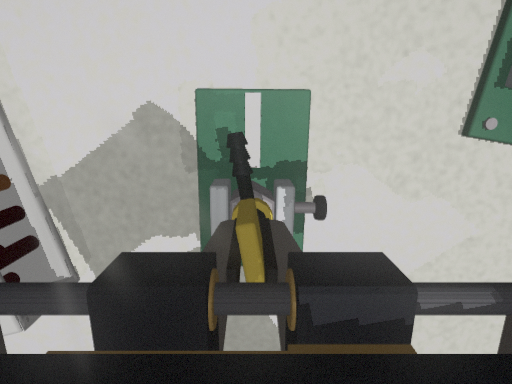

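The wing now sits skewed in the pads: opening is 12.7 mm, the spout is at (240,150), about -3°, and the tool is at -102°. The moment is 0.70 N m, so the elbow has stiffened. The tool is already at the target angle, so a firmer grip can only square the wing onto it. I'll hold there with more grip and look.

Request:
{"name": "step_arm", "arguments": {
  "translation": [
    [0, 0, 0],
    [0, 0, 0],
    [0, 0, 0]
  ],
  "angular": [
    [0, 0, 0],
    [0, 0, 0],
    [0, 0, 0]
  ],
  "fingers": [0.6, 0.6, 0.6],
  "force": 40
}}

```text
t: 5.65
position: [0.5142, 0.2222, 0.0825]
tcp_rot: [-0.445, 0.55, -0.55, 0.444]
force: [0.5, -1.0, 2.2]
opening: 0.0122
```

```bash
python3 m.py wrist6.png
```

```text
5.7 [0.51422358 0.22216569 0.08252537] -102.15424121766041 [ 1.1797367  -0.86411019  1.75228711] [-0.12386136 -0.04603851  0.97258959] 0.011830986290038155
spout 860 -3.3099094777657263
line 985 -13.69383091012799
```

View pics/wrist6.png

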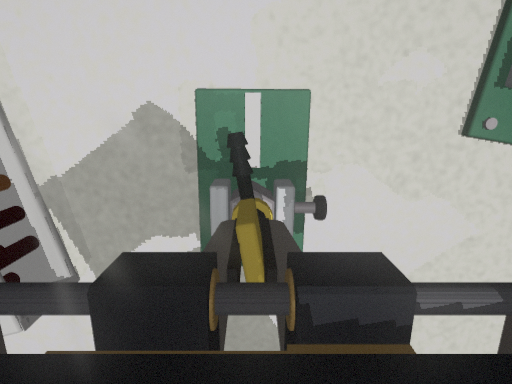

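The elbow is resisting nearly 1 N m, ten times what is described, so something is blocking it. I'll look from the other cameras before forcing it.

Run:
```python
from h import *
for cam in ["scene","side"]:
    p,d,T=snap(cam,cam+"6.png"); u,v=px(cam,T,[.52,.22,.07]).astype(int); c=p[max(v-60,0):v+60,u-80:u+80,::-1]; cv2.imwrite(f"pics/{cam}6c.png",cv2.resize(c,None,fx=5,fy=5,interpolation=cv2.INTER_CUBIC)); print(u,v)
```

```text
356 214
263 283
```

View pics/scene6c.png

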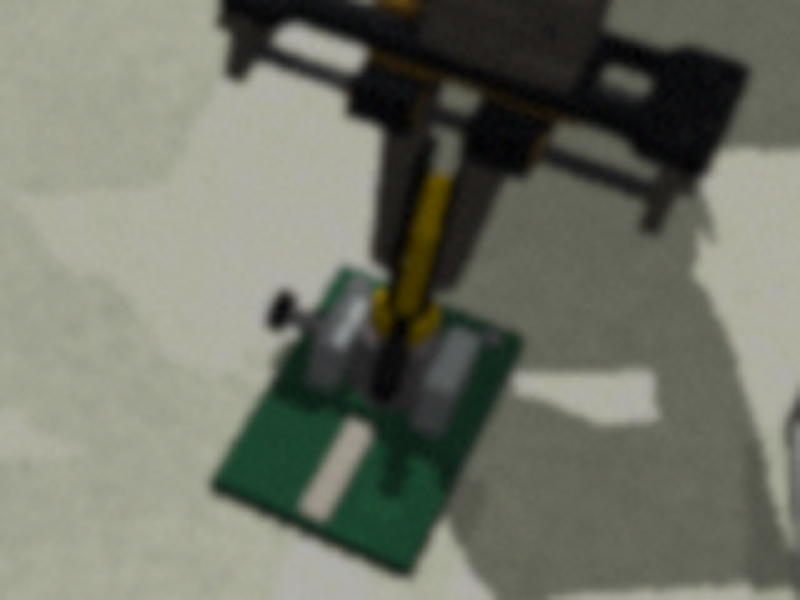

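View pics/side6c.png

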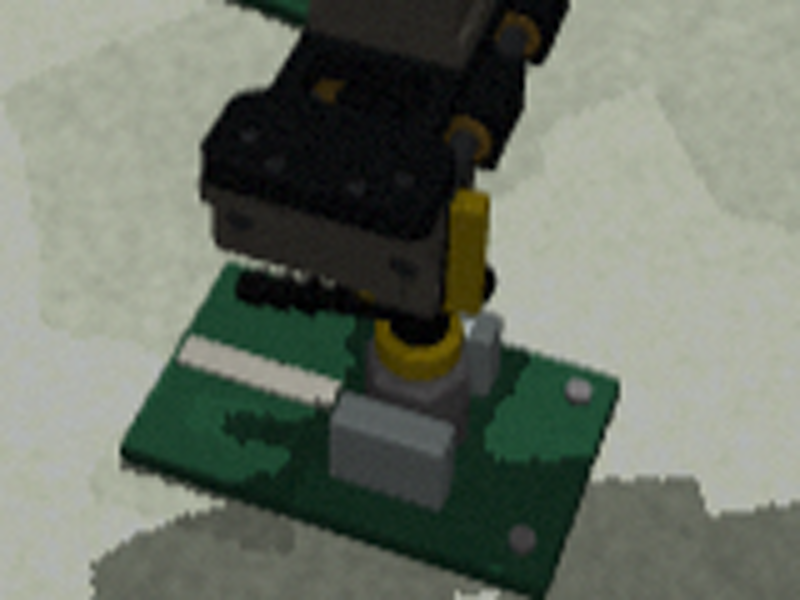

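Run:
```python
from h import *
p,d,T=snap("wrist","wrist7.png")
K=np.array(camera_info("wrist")["K"])
v,u=np.mgrid[:384,:512]; P=np.stack([(u-K[0,2])/K[0,0]*d,(v-K[1,2])/K[1,1]*d,d],-1)@T[:3,:3].T+T[:3,3]
np.set_printoptions(linewidth=250)
print("cols",list(range(204,330,6)))
for r in range(120,262,6): print(r,(P[r,204:330:6,2]*1000).round(0).astype(int))
for uv in [(238,140),(243,175),(247,195),(221,205),(285,205),(320,207),(222,235),(285,235),(252,235)]:
    print(uv,(P[uv[1],uv[0]]*1000).round(0))
c=p[110:290,180:340,::-1]; cv2.imwrite("pics/w7c.png",cv2.resize(c,None,fx=3.3,fy=3.3,interpolation=cv2.INTER_CUBIC))
```

```text
cols [204, 210, 216, 222, 228, 234, 240, 246, 252, 258, 264, 270, 276, 282, 288, 294, 300, 306, 312, 318, 324]
120 [10 11 12 10 11 11 12 12 12 12 10 12 10 10 12 11 10 11  1  1  1]
126 [11 12 11 11 10 10 10 12 12 11 10 10 10 11 11 11 10 11  1  0  1]
132 [10 10 11 12 11 11 71 14 11 13 10 11 10 12 11 12 12 11  1  0  1]
138 [11 11 10 11 69 72 72 12 12 12 11 11 11 13 10 12 11 11  0  1  1]
144 [10 12 12 11 71 73 72 70 13 12 10 10 11 11 12 11 12 12  1  2  1]
150 [11 10 11 11  9 71 72 68 12 13 13 11 11  9 11 12 11 11 -1  2  1]
156 [11 11 11 10 11 72 72 70 11 13  9 10 10 11  9 11 11 10  0  1  0]
162 [12 10 11 10 11 72 70 70 13 12 11 10 11 12 11 11 11 10  0  2  0]
168 [11 11 12 11 12 71 74 70 11 12 10 11 12 11 11 11 11  9  1  1  2]
174 [10 11 12 11 11 71 73 73 11  9 10 11 11  9  9 11 11 10  2  2  1]
180 [10 11 21 20 18 11 71 71 12 11 11 12 18 17 18 10 12  0  1  0  1]
186 [11 41 39 41 34 11 70 71 34 22 11 11 36 39 40 12 11  1  1  1 -1]
192 [10 41 41 40 39 21 70 70 69 42 30 19 38 42 40 40 11  2  1  0  1]
198 [10 41 41 40 39 42 68 71 70 52 46 39 40 40 41 38 11  2  1 31 31]
204 [11 41 41 41 39 46 
[... 407 characters left out ...]
34 [ 10  11 109 109 109 109 121 121 122 111 109 108 109 109 109  10  10   2   1   1   1]
240 [ 11 117 117 117 118 118 121 122 121 121 117 116 117 117 116 116  12   2   0   1   1]
246 [ 11 125 125 124 124 124 122 121 122 120 120 124 125 126 125 125  11   0   1   0   2]
252 [177 178 133 132 132 132 121 122 122 121 121 131 132 132 177 177 177 177 176 178 177]
258 [180 180 177 138 138 137 110 123 123 120 121 136 139 137 178 180 180 181 182 181 180]
(238, 140) [569. 218.  73.]
(243, 175) [548. 219.  73.]
(247, 195) [535. 220.  71.]
(221, 205) [524. 242.  41.]
(285, 205) [514. 196.  41.]
(320, 207) [506. 171.  37.]
(222, 235) [526. 234. 110.]
(285, 235) [520. 203. 110.]
(252, 235) [528. 218. 122.]
```

View pics/w7c.png

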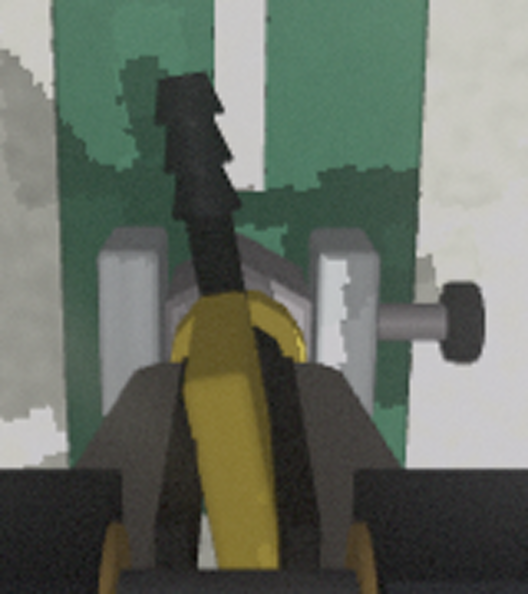

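Nothing visible obstructs it: the clamp tops are at about 41 mm and the spout is clear at about 72 mm. I'll release in place and see whether the elbow stays and the moment vanishes.

Request:
{"name": "step_arm", "arguments": {
  "translation": [
    [0, 0, 0],
    [0, 0, 0],
    [0, 0, 0]
  ],
  "angular": [
    [0, 0, 0],
    [0, 0, 0],
    [0, 0, 0]
  ],
  "fingers": [3, 3, 3]
}}

```text
t: 6.22
position: [0.514, 0.2222, 0.0824]
tcp_rot: [-0.444, 0.551, -0.55, 0.444]
force: [-0.2, -0.5, -0.5]
opening: 0.0302
```

```bash
python3 m.py wrist8.png; python3 -c "
import cv2;c=cv2.imread('pics/wrist8.png')[80:290,160:350];cv2.imwrite('pics/w8c.png',cv2.resize(c,None,fx=2.8,fy=2.8,interpolation=2))"
```

```text
6.275 [0.51407593 0.22218326 0.0824069 ] -102.20404197701295 [ 0.64522971  0.06219978 -0.401862  ] [0.09081366 0.08555303 0.02520485] 0.030042811494834717
spout 855 -2.280895225756527
line 1040 -13.402166966446375
```

View pics/w8c.png

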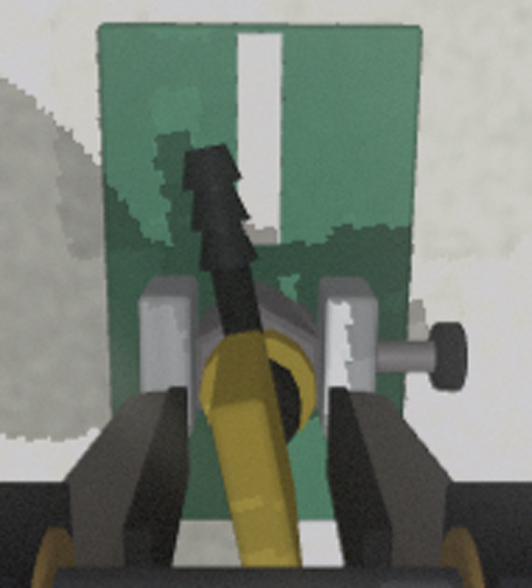

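The elbow stays when released, moving back about 1°, with the spout about 11° short of the line. That is right at the edge of the tolerance, so it needs more. I'll square the jaws to the wing, regrip and test it in small turns.

Request:
{"name": "step_arm", "arguments": {
  "translation": [
    [0, 0, 0],
    [0, 0, 0],
    [0, 0, 0],
    [0, 0, 0],
    [0, 0, 0]
  ],
  "angular": [
    [0, -0.1, 0],
    [0, -0.19, 0],
    [0, -0.19, 0],
    [0, -0.19, 0],
    [0, -0.19, 0]
  ],
  "fingers": [3, 3, 3, 0.6, 0.6],
  "force": 45
}}

```text
t: 6.9
position: [0.514, 0.2222, 0.0824]
tcp_rot: [-0.494, 0.506, -0.506, 0.494]
force: [-0.3, 0.9, 0.3]
opening: 0.0119
```

Request:
{"name": "step_arm", "arguments": {
  "translation": [
    [0, 0, 0],
    [0, 0, 0],
    [0, 0, 0]
  ],
  "angular": [
    [0, 0, 0],
    [0, 0, 0],
    [0, 0, 0]
  ],
  "fingers": [0.6, 0.6, 0.6]
}}

```text
t: 7.28
position: [0.514, 0.2221, 0.0824]
tcp_rot: [-0.494, 0.506, -0.506, 0.494]
force: [-0.3, -0.6, -0.2]
opening: 0.0096
```

```bash
python3 m.py wrist9.png
```

```text
7.325 [0.51403785 0.22208538 0.08240689] -91.38365267069747 [-0.17595189 -1.29886462 -0.33545578] [-0.22201047  0.04610057  0.12056797] 0.009960503598870815
spout 858 -1.97681749024856
line 926 -13.81524241909096
```

Squared up at 9.9 mm. As with a cross-threaded screw, I'll back off about 0.25 rad and then come forward slowly.

Request:
{"name": "step_arm", "arguments": {
  "translation": [
    [0, -0.01, 0],
    [0, -0.02, 0],
    [0, -0.02, 0]
  ],
  "angular": [
    [0, -0.12, 0],
    [0, -0.25, 0],
    [0, -0.25, 0]
  ],
  "fingers": [0.6, 0.6, 0.6]
}}

```text
t: 7.7
position: [0.5141, 0.222, 0.0826]
tcp_rot: [0.553, -0.441, 0.44, -0.553]
force: [-0.5, -1.2, 0.3]
opening: 0.0099
```

```bash
python3 m.py wrist10.png
```

```text
7.75 [0.51406417 0.2220129  0.08262392] -77.22172302514618 [-0.43595538 -1.48662467  1.08400724] [-0.28472029  0.08367824  0.02714684] 0.010040449878131057
spout 864 12.112511891051003
line 1169 -15.020377693448081
```

Request:
{"name": "step_arm", "arguments": {
  "translation": [
    [0, 0.01, 0],
    [0, 0.01, 0],
    [0, 0.02, 0],
    [0, 0.03, 0],
    [0, 0.03, 0]
  ],
  "angular": [
    [0, 0.08, 0],
    [0, 0.16, 0],
    [0, 0.24, 0],
    [0, 0.32, 0],
    [0, 0.32, 0]
  ],
  "fingers": [0.6, 0.6, 0.6, 0.6, 0.6]
}}

```text
t: 8.38
position: [0.5141, 0.2221, 0.0824]
tcp_rot: [-0.475, 0.524, -0.524, 0.475]
force: [0.3, 0.1, 0.6]
opening: 0.0101
```

```bash
python3 m.py wrist11.png
```

```text
8.425 [0.51406348 0.22207205 0.08236098] -95.50105512153407 [ 0.17278449 -0.30330821  0.463423  ] [-0.02716628  0.09603573  0.87251985] 0.009965497265517705
spout 860 -2.9262309589280617
line 939 -13.795015219248112
```

There is a repeatable hard stop at spout ≈ -2.5°. The one region the wrist camera can't see is behind the wing, so I'll check what the black blob behind the wing in the side view is.

Run:
```python
from h import *
for cam in ["scene","side"]:
    p,d,T=snap(cam,cam+"11.png"); print(cam,px(cam,T,[.506,.171,.037]))
    if cam=="side":
        K=np.array(camera_info(cam)["K"]); v,u=np.mgrid[:384,:512]; P=np.stack([(u-K[0,2])/K[0,0]*d,(v-K[1,2])/K[1,1]*d,d],-1)@T[:3,:3].T+T[:3,3]
        for r in range(255,305,4):
            print(r,[tuple((P[r,c]*1000).astype(int)) for c in range(266,290,4)])
        print("cam at",T[:3,3])
    u,v=px(cam,T,[.51,.21,.07]).astype(int); c=p[max(v-45,0):v+45,u-60:u+60,::-1]; cv2.imwrite(f"pics/{cam}11c.png",cv2.resize(c,None,fx=6.5,fy=6.5,interpolation=cv2.INTER_CUBIC)); print(u-60,v-45)
```

```text
scene [332. 214.]
292 165
side [274. 275.]
255 [(np.int64(508), np.int64(301), np.int64(215)), (np.int64(503), np.int64(301), np.int64(215)), (np.int64(498), np.int64(300), np.int64(216)), (np.int64(493), np.int64(300), np.int64(216)), (np.int64(499), np.int64(84), np.int64(2)), (np.int64(491), np.int64(83), np.int64(2))]
259 [(np.int64(507), np.int64(308), np.int64(215)), (np.int64(502), np.int64(305), np.int64(213)), (np.int64(497), np.int64(307), np.int64(215)), (np.int64(492), np.int64(305), np.int64(215)), (np.int64(498), np.int64(94), np.int64(2)), (np.int64(490), np.int64(92), np.int64(0))]
263 [(np.int64(506), np.int64(317), np.int64(217)), (np.int64(501), np.int64(315), np.int64(215)), (np.int64(496), np.int64(314), np.int64(216)), (np.int64(492), np.int64(311), np.int64(214)), (np.int64(497), np.int64(105), np.int64(2)), (np.int64(489), np.int64(102), np.int64(0))]
267 [(np.int64(506), np.int64(317), np.int64(210)), (np.int64(501), np.int64(316), np.int64(210)), (np.int64(496), np.int64(317), np.int64(212)), (np.int64(491), np.int64(312), np.int64(207)), (np.int64(496), np.
[... 1953 characters left out ...]
.int64(488), np.int64(201), np.int64(23)), (np.int64(482), np.int64(190), np.int64(12))]
299 [(np.int64(513), np.int64(231), np.int64(45)), (np.int64(506), np.int64(231), np.int64(46)), (np.int64(500), np.int64(231), np.int64(47)), (np.int64(495), np.int64(207), np.int64(19)), (np.int64(488), np.int64(199), np.int64(11)), (np.int64(481), np.int64(199), np.int64(12))]
303 [(np.int64(512), np.int64(237), np.int64(43)), (np.int64(506), np.int64(235), np.int64(41)), (np.int64(499), np.int64(230), np.int64(36)), (np.int64(494), np.int64(208), np.int64(10)), (np.int64(487), np.int64(208), np.int64(11)), (np.int64(480), np.int64(206), np.int64(10))]
cam at [0.46935181 0.67709292 0.59145335]
210 234
```

View pics/side11c.png

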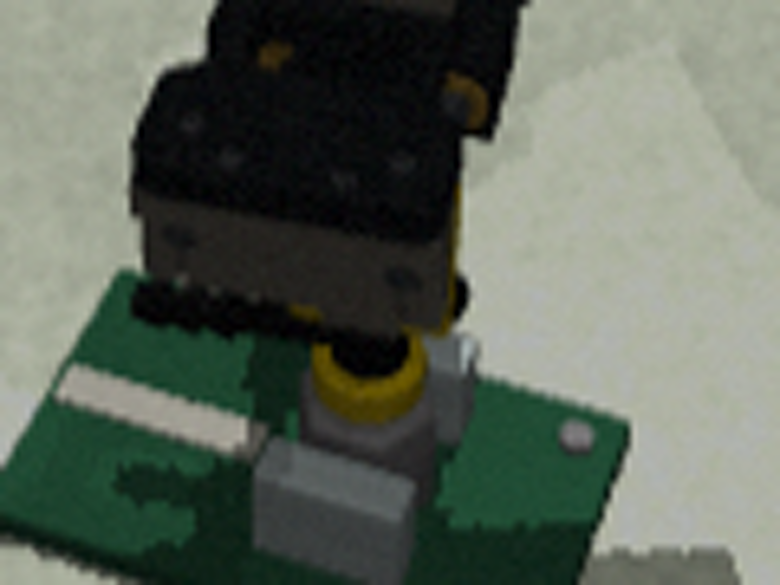

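View pics/scene11c.png

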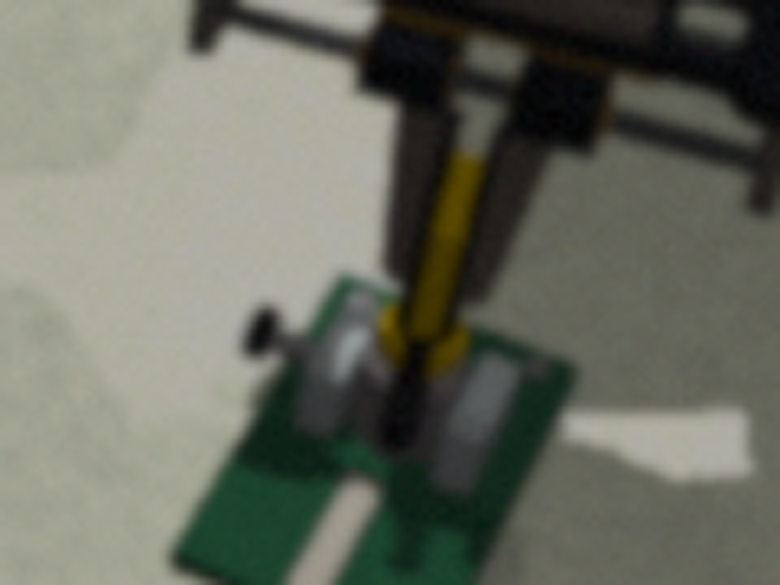

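That blob is just the clamp's own knob. Nothing external blocks the elbow, so I'll let go and push the spout gently at its end with closed fingers. It should need only about 2 N at this lever, and the finger position limits how far it can go.

Request:
{"name": "step_arm", "arguments": {
  "translation": [
    [0, 0, 0],
    [0, 0, 0],
    [0, -3, 0],
    [0, -6, 0],
    [0, -6, 0]
  ],
  "angular": [
    [0, 0, 0],
    [0, 0, 0],
    [0, 0, 0],
    [0, 0, 0],
    [0, 0, 0]
  ],
  "fingers": [3, 3, 3, 3, 3]
}}

```text
t: 9.15
position: [0.5156, 0.2228, 0.1444]
tcp_rot: [0.474, -0.523, 0.524, -0.476]
force: [0.7, 0.0, 0.4]
opening: 0.0304
```

Request:
{"name": "step_arm", "arguments": {
  "translation": [
    [-2, 0, 2.5],
    [-3.8, 0, 5.35],
    [-3.8, 0, 5.35],
    [-3.8, 0, 5.35]
  ],
  "angular": [
    [0, 0.07, 0],
    [0, 0.13, 0],
    [0, 0.13, 0],
    [0, 0.13, 0]
  ],
  "fingers": [0, 0, 0, 0]
}}

```text
t: 9.65
position: [0.5713, 0.2549, 0.1432]
tcp_rot: [-0.44, 0.553, -0.553, 0.441]
force: [0.5, -0.2, 0.3]
opening: 0.0007
```

```bash
python3 m.py wrist12.png
```

```text
9.7 [0.57122299 0.25479602 0.14354435] -102.93953447780373 [-0.86619156 -0.79571409  0.24780391] [ 0.09354649  0.09366062 -0.01639609] 0.0004379908013047376
spout 352 -1.7329488019247081
line 778 -9.233569128236713
```

View pics/wrist12.png

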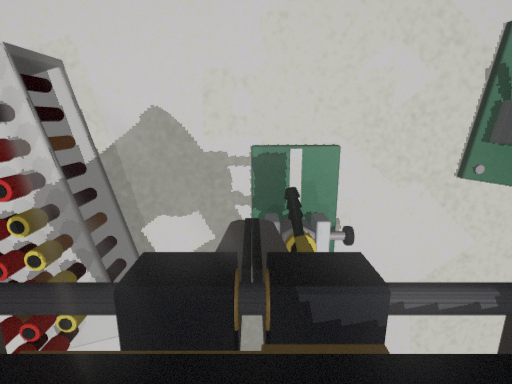

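Fingers closed at (252,235), beside the spout at (295,205), and clear of the clamp. Descending to spout height.

Request:
{"name": "step_arm", "arguments": {
  "translation": [
    [0, 4, 0],
    [0, 8, 0],
    [0, 8, 0],
    [0, 8, 0]
  ],
  "angular": [
    [0, 0, 0],
    [0, 0, 0],
    [0, 0, 0],
    [0, 0, 0]
  ],
  "fingers": [0, 0, 0, 0]
}}

```text
t: 10.2
position: [0.5715, 0.2549, 0.0647]
tcp_rot: [0.44, -0.553, 0.553, -0.441]
force: [-0.1, 0.2, 0.6]
opening: 0.0006
```

```bash
python3 m.py wrist13.png
```

```text
10.25 [0.5720939  0.25517527 0.06526284] -102.93707754470441 [-0.36401124 -0.64046844  0.37894163] [ 0.10850547  0.07647609 -0.02520992] 0.0002747157317160132
spout 0 nan
line 1300 -10.880673877955637m.py:9: RuntimeWarning: Mean of empty slice.
  c=D[b].mean(0);print("spout",b.sum(),np.degrees(np.arctan2(c[1],c[0])))
  ret = um.true_divide(
```

View pics/wrist13.png

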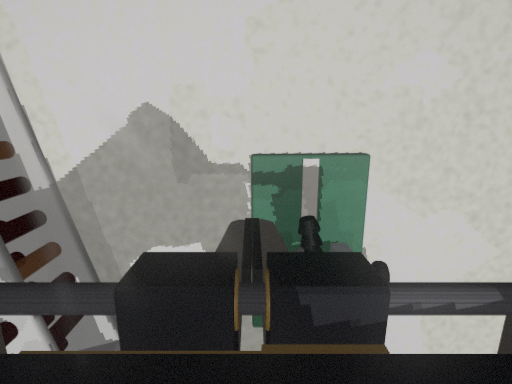

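Request:
{"name": "step_arm", "arguments": {
  "translation": [
    [0, 0.8, 0],
    [0.4, 0.8, 0],
    [0.8, 0.8, 0],
    [0.8, 0.8, 0]
  ],
  "angular": [
    [0, 0, 0],
    [0, 0, 0],
    [0, 0, 0],
    [0, 0, 0]
  ],
  "fingers": [0, 0, 0, 0]
}}

```text
t: 10.75
position: [0.5703, 0.247, 0.0574]
tcp_rot: [0.439, -0.553, 0.553, -0.441]
force: [-0.2, -0.2, 0.3]
opening: 0.0005
```

Request:
{"name": "step_arm", "arguments": {
  "translation": [
    [0.2, 0, 0],
    [0.4, 0, 0],
    [0.4, 0, 0]
  ],
  "angular": [
    [0, 0, 0],
    [0, 0, 0],
    [0, 0, 0]
  ],
  "fingers": [0, 0, 0]
}}

```text
t: 11.12
position: [0.5693, 0.2429, 0.0574]
tcp_rot: [0.439, -0.553, 0.553, -0.441]
force: [-0.4, 0.0, -0.2]
opening: 0.0003
```

```bash
python3 m.py wrist14.png 2>/dev/null
```

```text
11.175 [0.56937626 0.24304411 0.05738322] -102.96387293371662 [0.02245512 0.11111396 0.26737648] [ 0.06775373  0.08797001 -0.02468807] 0.0005491958219648131
spout 0 nan
line 1423 -14.515438029655412
```

View pics/wrist14.png

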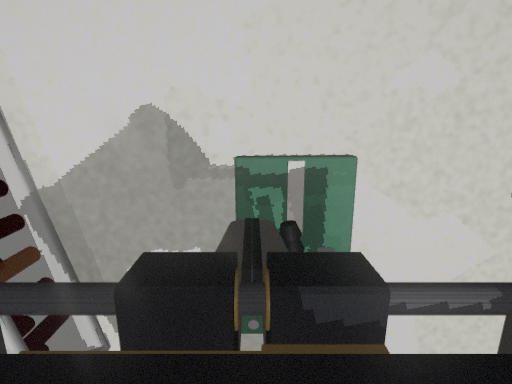

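Request:
{"name": "step_arm", "arguments": {
  "translation": [
    [0.2, 0, 0],
    [0.4, 0, 0],
    [0.4, 0, 0]
  ],
  "angular": [
    [0, 0, 0],
    [0, 0, 0],
    [0, 0, 0]
  ],
  "fingers": [0, 0, 0]
}}

```text
t: 11.55
position: [0.5686, 0.2395, 0.0575]
tcp_rot: [0.439, -0.553, 0.553, -0.442]
force: [-0.6, 1.9, -0.5]
opening: 0.0004
```

Request:
{"name": "step_arm", "arguments": {
  "translation": [
    [0.2, 0, 0],
    [0.3, 0, 0],
    [0.3, 0, 0]
  ],
  "angular": [
    [0, 0, 0],
    [0, 0, 0],
    [0, 0, 0]
  ],
  "fingers": [0, 0, 0]
}}

```text
t: 11.92
position: [0.5686, 0.238, 0.0578]
tcp_rot: [-0.438, 0.554, -0.553, 0.442]
force: [0.6, 7.0, -1.6]
opening: 0.0002
```

```bash
python3 m.py wrist15.png 2>/dev/null
```

```text
11.975 [0.56858062 0.23799395 0.05781408] -103.00221050057449 [ 1.38049102  8.57303845 -1.85044878] [ 1.63547111 -0.04134032  0.12169418] 0.0004993708630538952
spout 0 nan
line 1392 -15.271111222342627
```

View pics/wrist15.png

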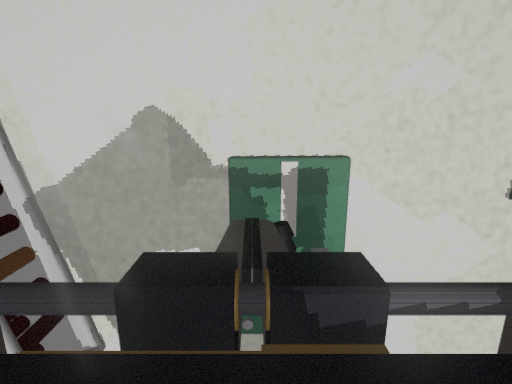

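The spout resists in the same way: 8.5 N at about 50 mm, so about 0.43 N m with no motion. The stiffness is in the elbow itself, not the grip. I'll push a little harder, with the finger's commanded position still short of the line, so a sudden release can't overshoot.

Request:
{"name": "step_arm", "arguments": {
  "translation": [
    [0.2, 0, 0],
    [0.4, 0, 0],
    [0.4, 0, 0]
  ],
  "angular": [
    [0, 0, 0],
    [0, 0, 0],
    [0, 0, 0]
  ],
  "fingers": [0, 0, 0]
}}

```text
t: 12.35
position: [0.5686, 0.2368, 0.0582]
tcp_rot: [-0.436, 0.554, -0.553, 0.444]
force: [0.1, 16.0, -4.3]
opening: 0.0003
```

```bash
python3 m.py wrist16.png 2>/dev/null
python3 - <<'E'
from h import *
p,d,T=snap("side","side16.png"); c=p[235:325,200:320,::-1]; cv2.imwrite("pics/side16c.png",cv2.resize(c,None,fx=6.5,fy=6.5,interpolation=2))
p,d,T=snap("scene","scene16.png"); c=p[165:275,290:420,::-1]; cv2.imwrite("pics/scene16c.png",cv2.resize(c,None,fx=5.4,fy=5.4,interpolation=2))
E
```

```text
12.4 [0.56854977 0.23677596 0.05815432] -103.04176325166937 [ 0.87039464 14.57729845 -3.98077886] [ 2.67372686 -0.0556698   0.07893769] 0.0006168830031235569
spout 0 nan
line 1482 -14.698394549484028
```

View pics/side16c.png

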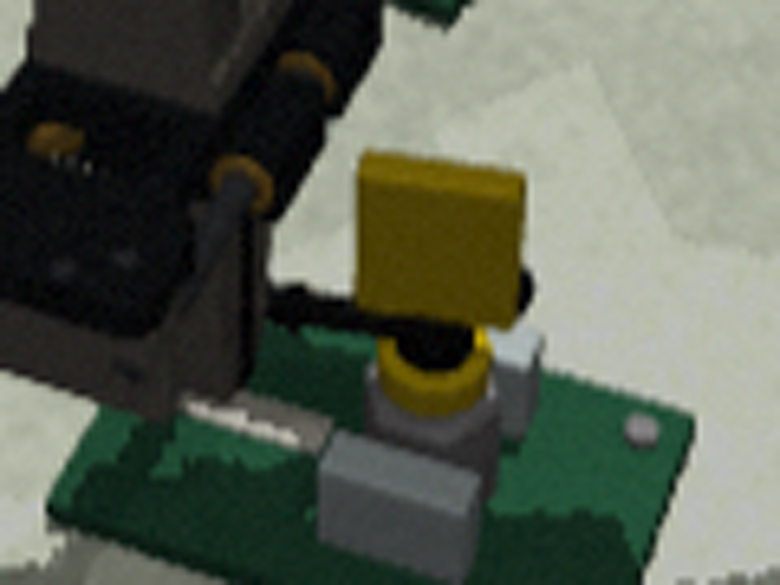

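View pics/scene16c.png

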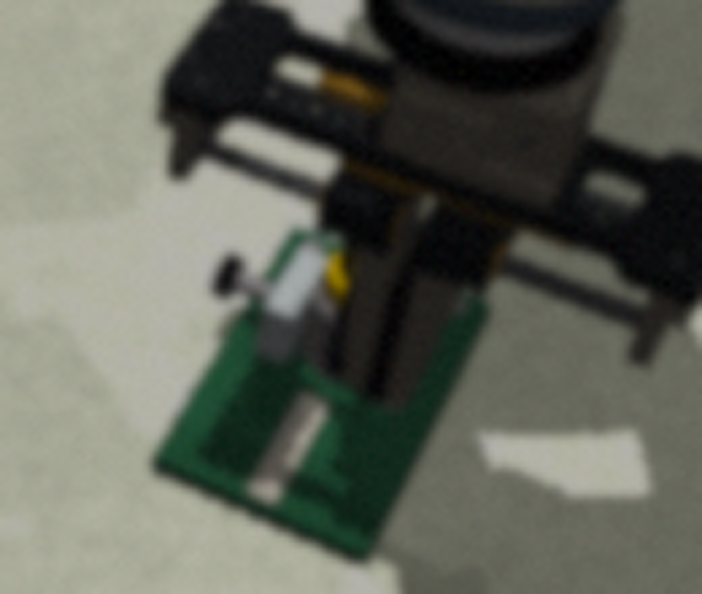

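No yield at 15 N (0.7 N m). One stronger push, with the commanded end still bounded at the line.

Request:
{"name": "step_arm", "arguments": {
  "translation": [
    [0.5, 0, 0],
    [0.7, 0, 0],
    [0.8, 0, 0],
    [0.8, 0, 0]
  ],
  "angular": [
    [0, 0, 0],
    [0, 0, 0],
    [0, 0, 0],
    [0, 0, 0]
  ],
  "fingers": [0, 0, 0, 0]
}}

```text
t: 13.0
position: [0.5684, 0.2344, 0.0588]
tcp_rot: [-0.433, 0.556, -0.552, 0.446]
force: [1.7, 27.7, -7.0]
opening: 0.0002
```

```bash
python3 m.py wrist17.png 2>/dev/null
```

```text
13.05 [0.56842328 0.23440209 0.05879252] -103.118733458691 [ 0.60205454 27.83142743 -6.50443551] [ 5.1129901  -0.09621866  0.14260794] 0.00020509091570699575
spout 0 nan
line 1463 -14.909080423562644
```

View pics/wrist17.png

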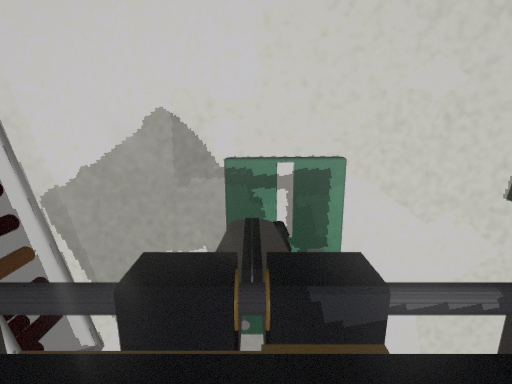

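At 28 N the finger has moved a few more mm, but tilt and flex could account for that. I'll back off, raise and measure where the spout rests.

Request:
{"name": "step_arm", "arguments": {
  "translation": [
    [-1, 0, 0],
    [-2, 0, 0],
    [-2, -4, 0],
    [-2, -9, 0],
    [-2, -9, 0]
  ],
  "angular": [
    [0, 0, 0],
    [0, 0, 0],
    [0, 0, 0],
    [0, 0, 0],
    [0, 0, 0]
  ],
  "fingers": [0, 0, 0, 0, 0]
}}

```text
t: 13.68
position: [0.5744, 0.2529, 0.1531]
tcp_rot: [-0.431, 0.555, -0.552, 0.448]
force: [-0.2, 0.3, 0.1]
opening: 0.0003
```

Request:
{"name": "step_arm", "arguments": {
  "translation": [
    [2, 0, -2],
    [5, 0, -5],
    [5, -5, -5],
    [5, -9, -5],
    [5, -9, -5]
  ],
  "angular": [
    [0, 0, 0],
    [0, 0, 0],
    [0, 0, 0],
    [0, 0, 0],
    [0, 0, 0]
  ],
  "fingers": [3, 3, 3, 3, 3]
}}

```text
t: 14.3
position: [0.5141, 0.214, 0.2437]
tcp_rot: [-0.429, 0.555, -0.553, 0.45]
force: [0.2, -0.1, -0.6]
opening: 0.0298
```

```bash
python3 m.py wrist18.png 2>/dev/null; python3 -c "
import cv2;c=cv2.imread('pics/wrist18.png')[100:290,150:370];cv2.imwrite('pics/w18c.png',cv2.resize(c,None,fx=3,fy=3,interpolation=2))"
```

```text
14.35 [0.51311079 0.21370273 0.24168911] -103.13562083498947 [ 0.78896987 -0.57968789 -0.06585832] [0.10170201 0.08188468 0.02873535] 0.030083962491490885
spout 236 -2.3776216195566984
line 404 -14.026152981096974
```

View pics/w18c.png

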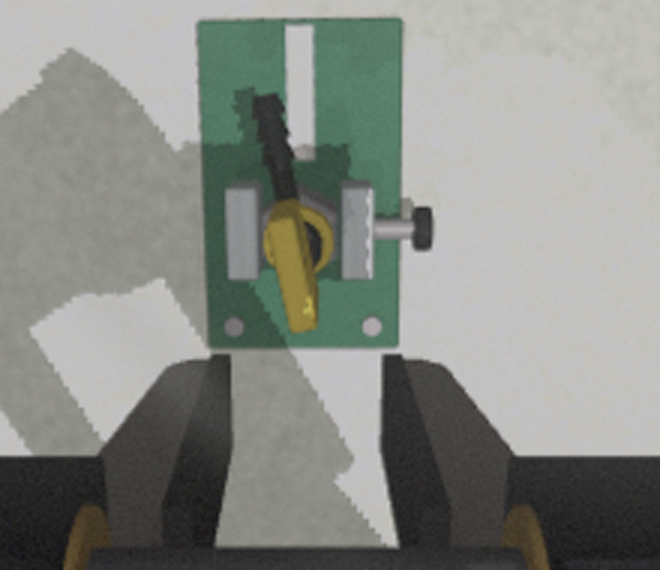

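After 1.35 N m the spout still rests at -2.4°: it is a hard stop, and a repeatable one. One cause remains to be tested: an obstacle on the far side that the cameras don't show. First I'll check the tool tilt and get a precise spout-to-line angle.

Run:
```python
from h import *
s=observe();M=R.from_quat(s["tcp_rot"]).as_matrix();print(s["position"])
yaw=np.arctan2(M[1,0],M[0,0]);
def Mt(y): return np.array([[np.cos(y),0,-np.sin(y)],[np.sin(y),0,np.cos(y)],[0,-1,0]])
print("fix rotvec tool",R.from_matrix(M.T@Mt(yaw)).as_rotvec(),np.degrees(yaw))
p,d,T=snap("wrist","wrist19.png"); K=np.array(camera_info("wrist")["K"])
v,u=np.mgrid[:384,:512]; P=np.stack([(u-K[0,2])/K[0,0]*d,(v-K[1,2])/K[1,1]*d,d],-1)@T[:3,:3].T+T[:3,3]; z=P[...,2]
ok=(d>0)&(v<218)&(u>200)&(u<300)
h=cv2.cvtColor(p,cv2.COLOR_RGB2HSV)
def fit(m,n):
    m=cv2.morphologyEx((m).astype(np.uint8),cv2.MORPH_OPEN,np.ones((2,2)));k,l,st,_=cv2.connectedComponentsWithStats(m);i=1+np.argmax(st[1:,4]);q=P[l==i][:,:2]
    c=q.mean(0);V=np.linalg.svd(q-c)[2][0];V*=np.sign(V[0]);a=(q-c)@V;print(n,len(q),c,np.degrees(np.arctan2(V[1],V[0])),a.min(),a.max());return c,V
sp=fit(ok&(p.max(-1)<75)&(z>.055)&(z<.085),"spout")
ln=fit(ok&(h[...,1]<45)&(h[...,2]>150)&(abs(z-.01)<.006),"line")
wg=fit(ok&(h[...,0]>18)&(h[...,0]<36)&(h[...,1]>110)&(z>.114),"wing top")
# axis candidate: intersect spout axis line & wing; direction from wing centre to spout centre
for c in [wg[0],np.array([.5138,.2223])]:
    print([np.degrees(np.arctan2(*(x[0]-c)[::-1])) for x in (sp,ln)])
np.set_printoptions(linewidth=200)
```

```text
[0.51311079 0.21370273 0.24168911]
fix rotvec tool [-0.01368948 -0.0001525  -0.02227841] -103.13562083498947
spout 317 [0.55254423 0.21970693] -2.0778841858844768 -0.022054429951743223 0.0233106483078203
line 386 [0.57215715 0.20665259] -12.199901041148292 -0.027809417664412785 0.024869227113081246
wing top 390 [0.51285273 0.22052387] -5.474450445335844 -0.05100888340056935 0.06429015799499455
[np.float64(-1.1791058668526795), np.float64(-13.164791288784615)]
[np.float64(-3.828972114073008), np.float64(-15.009767145378456)]
```

The gap is 10–12°, so the joint is at 1.09–1.12: right on the tolerance edge, not good enough. I'll probe the far side with closed fingers.

Request:
{"name": "step_arm", "arguments": {
  "translation": [
    [1.5, 3, 2.3],
    [3.2, 6, 4.7],
    [3.2, 11, 4.7],
    [3.2, 11, 4.7]
  ],
  "angular": [
    [-0.014, 0, -0.022],
    [-0.014, 0, -0.022],
    [-0.014, 0, -0.022],
    [-0.014, 0, -0.022]
  ],
  "fingers": [0, 0, 0, 0]
}}

```text
t: 14.9
position: [0.5487, 0.172, 0.1253]
tcp_rot: [-0.444, 0.556, -0.552, 0.435]
force: [0.1, -0.1, 0.5]
opening: 0.0006
```

```bash
python3 m.py wrist20.png 2>/dev/null
```

```text
14.95 [0.55050183 0.17281546 0.12795712] -103.14985155606905 [0.63852377 0.04487998 0.37349298] [0.10182372 0.04905246 0.01460537] 0.0006490029236695947
spout 329 -3.756733750481756
line 837 -13.11500145117893
```

View pics/wrist20.png

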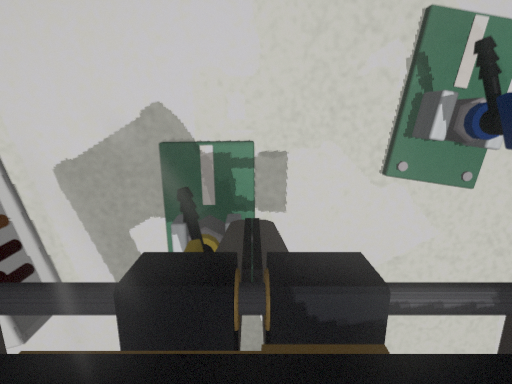

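Fingers are beyond the line at (252,230) with clear space between. Descending and sweeping towards the spout.

Request:
{"name": "step_arm", "arguments": {
  "translation": [
    [0, 4, 0],
    [0, 7, 0],
    [0, 7, 0]
  ],
  "angular": [
    [0, 0, 0],
    [0, 0, 0],
    [0, 0, 0]
  ],
  "fingers": [0, 0, 0]
}}

```text
t: 15.32
position: [0.549, 0.1727, 0.0577]
tcp_rot: [-0.443, 0.555, -0.552, 0.436]
force: [0.8, 0.3, 0.8]
opening: 0.0003
```

Request:
{"name": "step_arm", "arguments": {
  "translation": [
    [-0.5, 0, 0],
    [-1, 0, 0],
    [-1.2, 0, 0],
    [-1.2, 0, 0]
  ],
  "angular": [
    [0, 0, 0],
    [0, 0, 0],
    [0, 0, 0],
    [0, 0, 0]
  ],
  "fingers": [0, 0, 0, 0]
}}

```text
t: 15.82
position: [0.552, 0.1847, 0.0582]
tcp_rot: [-0.443, 0.555, -0.552, 0.436]
force: [0.3, -0.7, -0.7]
opening: 0.0007
```

Request:
{"name": "step_arm", "arguments": {
  "translation": [
    [-0.5, 0, 0],
    [-1, 0, 0],
    [-1.2, 0, 0],
    [-1.2, 0, 0]
  ],
  "angular": [
    [0, 0, 0],
    [0, 0, 0],
    [0, 0, 0],
    [0, 0, 0]
  ],
  "fingers": [0, 0, 0, 0]
}}

```text
t: 16.32
position: [0.5547, 0.1965, 0.058]
tcp_rot: [-0.443, 0.555, -0.552, 0.436]
force: [-0.5, 0.2, 0.1]
opening: 0.0003
```

```bash
python3 m.py wrist21.png 2>/dev/null
```

```text
16.375 [0.55468237 0.19641065 0.05797375] -103.08605744096738 [ 0.3815357   0.56462385 -0.64007711] [ 0.09676584  0.12907113 -0.0040893 ] 0.00033497986081457533
spout 6 -3.834081309644054
line 1215 -12.982042236778788
```

View pics/wrist21.png

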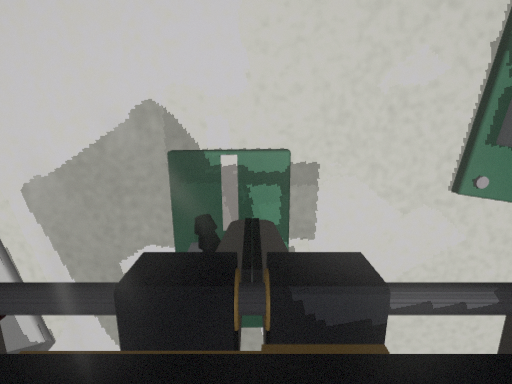

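There is no hidden obstacle: the finger swept freely almost to the spout. The stop is inside the joint. Next attempt: regrip squarely and turn with some axial load, since a thread can bind axially. Raising and moving back first.

Request:
{"name": "step_arm", "arguments": {
  "translation": [
    [1, -4, 0],
    [1, -8.6, 0],
    [0, -9, -2],
    [-1.6, -9, -4.55],
    [-1.6, -9, -4.55]
  ],
  "angular": [
    [0, 0, 0],
    [0, 0, 0],
    [0, -0.1, 0],
    [0, -0.208, 0],
    [0, -0.208, 0]
  ],
  "fingers": [0, 0, 2, 4, 4]
}}

```text
t: 17.0
position: [0.5138, 0.2233, 0.1485]
tcp_rot: [-0.499, 0.506, -0.503, 0.492]
force: [-0.3, -0.2, -0.2]
opening: 0.0282
```

```bash
python3 m.py wrist22.png 2>/dev/null
cat > tilt.py <<'E'
from h import *
s=observe();M=R.from_quat(s["tcp_rot"]).as_matrix();yaw=np.arctan2(M[1,0],M[0,0])
Mt=lambda y: np.array([[np.cos(y),0,-np.sin(y)],[np.sin(y),0,np.cos(y)],[0,-1,0]])
print("tiltfix",R.from_matrix(M.T@Mt(yaw)).as_rotvec().round(4),"to axis cm",(M.T@(np.array([.5140,.2222,.0805])-s["position"])*100).round(2),np.degrees(yaw))
E
python3 tilt.py
```

```text
17.05 [0.5146347  0.22273087 0.1484261 ] -91.1693420606302 [ 0.1617011  -0.25031215 -0.02082598] [0.08608488 0.08806628 0.02273687] 0.032212131634316
spout 468 -2.114151292429263
line 613 -14.208558656844428
tiltfix [ 0.0097 -0.      0.0034] to axis cm [0.03 6.79 0.  ] -91.1693420606302
```

View pics/wrist22.png

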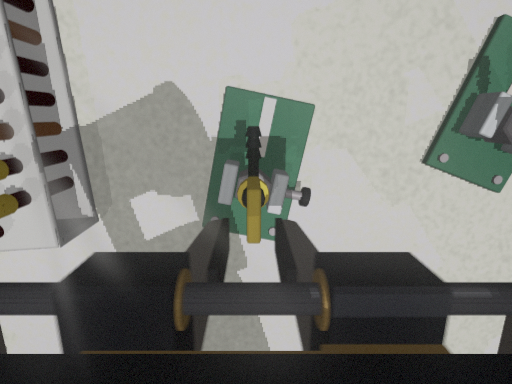

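Request:
{"name": "step_arm", "arguments": {
  "translation": [
    [0, 3.5, 0],
    [0.03, 6.7, 0],
    [0.03, 6.7, 0],
    [0.03, 6.7, 0]
  ],
  "angular": [
    [0.01, 0, 0.003],
    [0.01, 0, 0.003],
    [0.01, 0, 0.003],
    [0.01, 0, 0.003]
  ],
  "fingers": [4, 4, 4, 1.5],
  "force": 55
}}

```text
t: 17.55
position: [0.5149, 0.2221, 0.0822]
tcp_rot: [0.494, -0.505, 0.506, -0.495]
force: [0.6, 0.6, -0.4]
opening: 0.0318
```

Request:
{"name": "step_arm", "arguments": {
  "translation": [
    [0, 0, 0],
    [0, 0, 0],
    [0, 0, 0]
  ],
  "angular": [
    [0, 0, 0],
    [0, 0, 0],
    [0, 0, 0]
  ],
  "fingers": [0.6, 0.6, 0.6]
}}

```text
t: 17.92
position: [0.5156, 0.2221, 0.0831]
tcp_rot: [0.494, -0.505, 0.506, -0.495]
force: [-0.3, -1.7, 5.4]
opening: 0.0095
```

Request:
{"name": "step_arm", "arguments": {
  "translation": [
    [0, 0.3, 0],
    [0, 0.4, 0],
    [0, 0.4, 0],
    [0, 0.4, 0]
  ],
  "angular": [
    [0, 0, 0],
    [0, 0.08, 0],
    [0, 0.15, 0],
    [0, 0.15, 0]
  ],
  "fingers": [0.6, 0.6, 0.6, 0.6]
}}

```text
t: 18.42
position: [0.5162, 0.2222, 0.0822]
tcp_rot: [0.455, -0.539, 0.542, -0.457]
force: [-8.5, -4.8, 33.5]
opening: 0.0106
```

```bash
python3 m.py wrist23.png 2>/dev/null;python3 tilt.py
```

```text
18.475 [0.5161633  0.22214999 0.08216471] -99.66850343685864 [-9.19941438 -5.22969284 34.19151902] [-1.05065752  1.91918636  1.34120465] 0.010771719573243466
spout 845 -3.556635646290293
line 956 -13.71537652879688
tiltfix [-0.0041 -0.     -0.0003] to axis cm [ 0.03  0.17 -0.21] -99.66850343685864
```

With 34 N downward it still holds, at 1.34 N m. Now with a lift.

Request:
{"name": "step_arm", "arguments": {
  "translation": [
    [0, -0.3, -0.1],
    [0, -0.4, -0.15],
    [0, -0.4, -0.15]
  ],
  "angular": [
    [0, 0, 0],
    [0, 0.03, 0],
    [0, 0.03, 0]
  ],
  "fingers": [0.6, 0.6, 0.6]
}}

```text
t: 18.85
position: [0.5147, 0.222, 0.084]
tcp_rot: [0.448, -0.545, 0.548, -0.449]
force: [8.5, 0.2, -24.4]
opening: 0.011
```

```bash
python3 m.py wrist24.png 2>/dev/null;python3 tilt.py
```

```text
18.9 [0.51473387 0.22197241 0.08406689] -101.23744386009314 [  8.57784276   1.0629097  -24.79449534] [ 0.22764694 -1.58660309  1.224425  ] 0.011431223392685144
spout 844 -3.5716165459219513
line 961 -13.697211380268785
tiltfix [-0.0047  0.      0.0008] to axis cm [-0.01  0.36 -0.08] -101.23744386009314
```

View pics/wrist24.png

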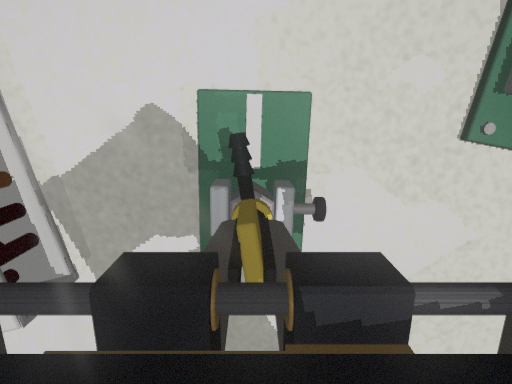

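Still held with 25 N of lift, so the stop does not depend on axial load. There is time for one proper retry: unscrew about 0.8 rad, then come back slowly in one pass.

Request:
{"name": "step_arm", "arguments": {
  "translation": [
    [0, 0.1, -0.07],
    [0, 0.1, -0.07],
    [0, 0.08, -0.07],
    [0, 0.06, -0.07],
    [0, 0.05, -0.07]
  ],
  "angular": [
    [0, -0.17, 0],
    [0, -0.34, 0],
    [0, -0.51, 0],
    [0, -0.68, 0],
    [0, -0.85, 0]
  ],
  "fingers": [0.6, 0.6, 0.6, 0.6, 0.6],
  "force": 35
}}

```text
t: 19.52
position: [0.5146, 0.2224, 0.0839]
tcp_rot: [-0.634, 0.309, -0.313, 0.635]
force: [0.4, -0.1, 2.7]
opening: 0.0095
```

```bash
python3 m.py wrist25.png 2>/dev/null;python3 tilt.py
```

```text
19.575 [0.51461822 0.22238332 0.08398792] -51.77467024214912 [ 1.60644531 -0.63958211  1.61890744] [-0.04793049 -0.02156925  0.01779027] 0.009320102601363563
spout 843 36.860443932564706
line 1424 -11.423933157627193
tiltfix [-0.0037  0.      0.0043] to axis cm [-0.03  0.35 -0.06] -51.77467024214912
```

View pics/wrist25.png

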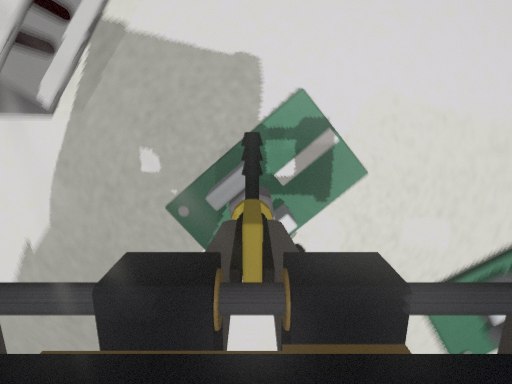

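It unscrews freely to 37°. Now forward slowly, stopping the tool at the line angle (about 0.86 rad).

Request:
{"name": "step_arm", "arguments": {
  "translation": [
    [0, 0.01, -0.05],
    [0, 0.02, -0.05],
    [0, 0.03, -0.05],
    [0, 0.04, -0.05],
    [0, 0.05, -0.05]
  ],
  "angular": [
    [0, 0.1, 0],
    [0, 0.2, 0],
    [0, 0.3, 0],
    [0, 0.4, 0],
    [0, 0.5, 0]
  ],
  "fingers": [0.6, 0.6, 0.6, 0.6, 0.6]
}}

```text
t: 20.2
position: [0.5146, 0.2222, 0.0836]
tcp_rot: [-0.537, 0.456, -0.46, 0.54]
force: [1.3, -1.1, -0.3]
opening: 0.0097
```

Request:
{"name": "step_arm", "arguments": {
  "translation": [
    [0, 0.01, 0],
    [0, 0.02, 0],
    [0, 0.02, 0],
    [0, 0.03, 0],
    [0, 0.03, 0]
  ],
  "angular": [
    [0, 0.1, 0],
    [0, 0.2, 0],
    [0, 0.3, 0],
    [0, 0.38, 0],
    [0, 0.38, 0]
  ],
  "fingers": [0.6, 0.6, 0.6, 0.6, 0.6]
}}

```text
t: 20.82
position: [0.5146, 0.2221, 0.0833]
tcp_rot: [0.441, -0.55, 0.554, -0.444]
force: [0.7, -0.3, 1.2]
opening: 0.0123
```

```bash
python3 m.py wrist26.png 2>/dev/null;python3 tilt.py
```

```text
20.875 [0.51460222 0.22209177 0.08330331] -102.48453364553808 [ 0.46170947 -1.21895259  1.06373642] [-0.24668339  0.21857158  0.94383023] 0.01250665491663953
spout 838 -3.347762769132599
line 1000 -13.625012354316489
tiltfix [-0.0066 -0.     -0.0001] to axis cm [ 0.    0.28 -0.06] -102.48453364553808
```

View pics/wrist26.png

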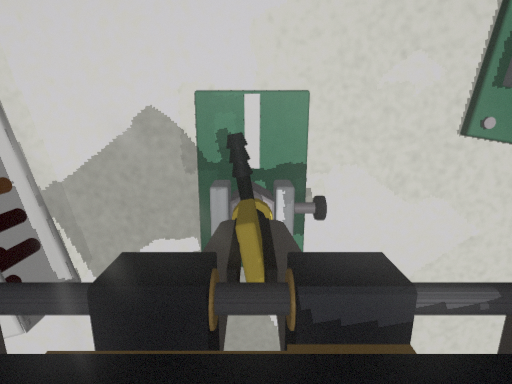

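Three passes and two different ways of loading it all end at the same stop. More force won't move it and risks damage. I'll leave the elbow against the stop, let go, retreat and do the final checks.

Request:
{"name": "step_arm", "arguments": {
  "translation": [
    [0, 0, 0],
    [0, 0, 0],
    [0, 0, 0],
    [0, -3, 0],
    [0, -7, 0]
  ],
  "angular": [
    [0, 0, 0],
    [0, 0, 0],
    [0, 0, 0],
    [0, 0, 0],
    [0, 0, 0]
  ],
  "fingers": [3, 4, 4, 4, 4]
}}

```text
t: 21.5
position: [0.5133, 0.2219, 0.1532]
tcp_rot: [0.442, -0.55, 0.553, -0.443]
force: [0.2, 1.2, 1.4]
opening: 0.0402
```

Request:
{"name": "step_arm", "arguments": {
  "translation": [
    [0, -4, -1],
    [0, -8, -3],
    [0, -10, -5],
    [0, -10, -5],
    [0, -10, -5]
  ],
  "angular": [
    [0, 0, 0],
    [0, 0, 0],
    [0, 0, 0],
    [0, 0, 0],
    [0, 0, 0]
  ],
  "fingers": [9, 9, 9, 9, 9]
}}

```text
t: 22.12
position: [0.4642, 0.2327, 0.2522]
tcp_rot: [0.442, -0.55, 0.553, -0.443]
force: [0.4, 0.0, 0.2]
opening: 0.0878
```

```bash
python3 m.py wrist27.png 2>/dev/null
python3 - <<'E'
from h import *
ax=np.array([.5140,.2222])
for cam in ["wrist","scene","side"]:
    p,d,T=snap(cam,cam+"28.png")
    for l in ["red_spout","blue_spout","yellow_wing"]:
        for r in mark_of(cam,l)[:1]: print(cam,l,round(r["p"],2),w(T,r["position"]))
    K=np.array(camera_info(cam)["K"]);v,u=np.mgrid[:384,:512]; P=np.stack([(u-K[0,2])/K[0,0]*d,(v-K[1,2])/K[1,1]*d,d],-1)@T[:3,:3].T+T[:3,3]
    D=P[...,:2]-ax;r=np.hypot(D[...,0],D[...,1]);th=np.degrees(np.arctan2(D[...,1],D[...,0]));z=P[...,2];h=cv2.cvtColor(p,cv2.COLOR_RGB2HSV)
    for n,m in [("spout",(p.max(-1)<75)&(z>.058)&(z<.08)&(r<.066)&(r>.035)&(abs(th)<30)),("line",(h[...,1]<60)&(h[...,2]>100)&(abs(z-.01)<.006)&(r>.045)&(r<.088)&(abs(th+13)<16))]:
        if m.sum()>3: c=np.median(D[m],0);print(cam,n,m.sum(),np.degrees(np.arctan2(c[1],c[0])).round(1),np.median(th[m]).round(1))
    if cam!="wrist": u0,v0=px(cam,T,[.52,.22,.05]).astype(int); c=p[v0-45:v0+45,u0-60:u0+60,::-1]; cv2.imwrite(f"pics/{cam}28c.png",cv2.resize(c,None,fx=6,fy=6,interpolation=2))
E
```

```text
22.175 [0.46414812 0.23259855 0.25181434] -102.50815708549715 [0.04437678 0.94731863 0.27797728] [ 0.06873745  0.07622309 -0.03382901] 0.08940409215957494
spout 263 -2.0879875108211916
line 393 -13.658889793667859
wrist yellow_wing 0.79 [0.5108 0.2264 0.0995]
wrist spout 220 -1.9 -1.9
wrist line 359 -13.7 -13.9
scene blue_spout 0.53 [ 0.6261 -0.0117  0.07  ]
scene yellow_wing 0.73 [0.5131 0.2199 0.1043]
scene spout 61 -0.8 -0.8
scene line 90 -13.5 -13.4
side red_spout 0.95 [ 0.6338 -0.2162  0.0695]
side blue_spout 0.96 [ 0.6277 -0.0119  0.0653]
side yellow_wing 0.61 [0.512  0.2221 0.0997]
side spout 103 1.8 1.8
side line 145 -13.2 -13.1
```

View pics/wrist28.png

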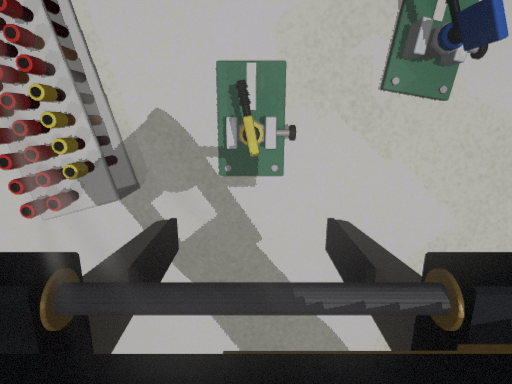

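View pics/side28c.png

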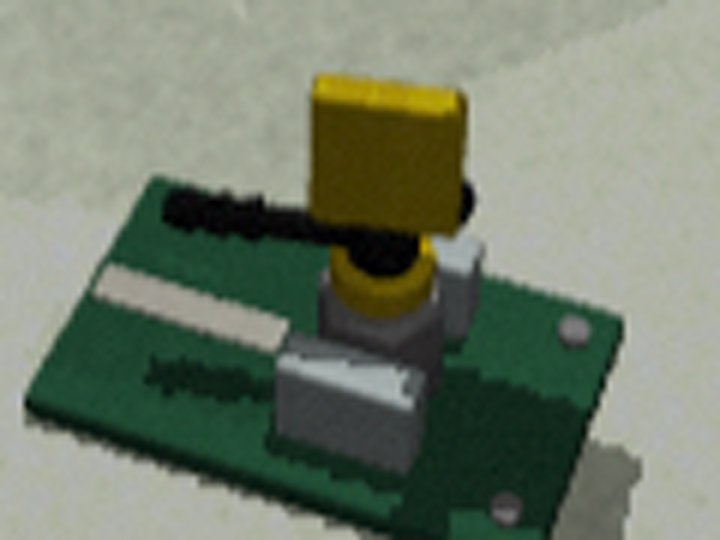

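View pics/scene28c.png

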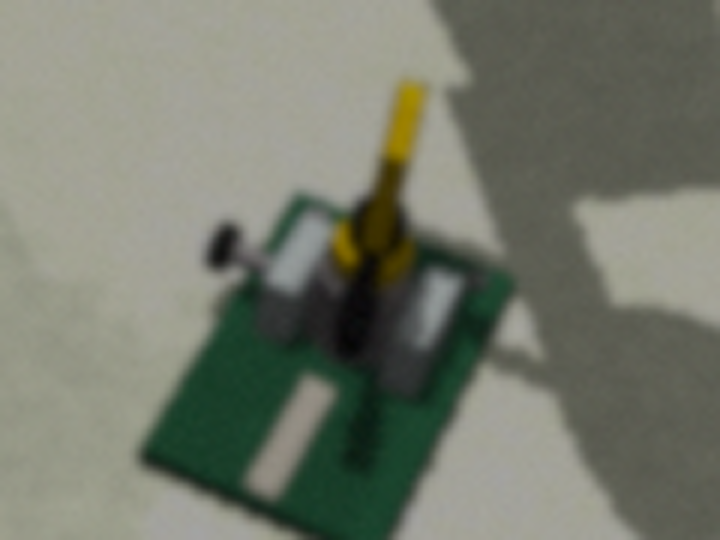

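Run:
```python
from h import *
s=observe();print(s["t"],s["position"],s["force"].round(1),abs(s["joint_velocities"]).max().round(3)); print(finish_job())
```

```text
22.775 [0.46412575 0.23289455 0.25292141] [ 0.4 -0.7  0.2] 0.003
the job is handed in; nothing more can be done
None
```

The yellow elbow is not on the white line. It stopped about 12° short, so the job probably fails or at best sits on the edge of the tolerance.

**What I did:** I gripped the yellow wing and screwed the elbow in clockwise by about 63–64°, from 61.5° to about -2°. I then let go and moved the arm clear. The line is at about -13.5°.

**What blocked it:** the elbow turned freely until it hit a hard, repeatable stop at joint ≈ 1.1. This contradicts the description, which gives about 0.06 N m there and 0.10 at the line. None of these got it past the stop:
- **Grip turning:** two further passes, one after backing off 14° and one slow pass after unscrewing about 40°. With the grip at up to 55 N the moment reached about 1.3 N m.
- **Axial load:** turning while pressing down with 34 N, and while lifting with 25 N.
- **Pushing the spout:** 28 N at about 50 mm, roughly 1.35 N m. It sprang back to the same place each time.

The cameras showed no obstacle, and sweeping a finger along the far side of the spout met nothing. I did not force it beyond that, already over ten times the described torque.

**Last checks:**
- **Yellow:** the cameras disagree on the remaining gap: wrist 12°, scene 13°, side 15°. An earlier wrist fit at the same stop gave 10–12°. That puts the joint at about 1.04–1.12, most likely just under the required 1.10.
- **Red and blue:** the side view puts both spout ends within about 3 mm of where they started. The scene view agrees for blue. It missed red, and the wrist view reported neither.
- **Robot:** gripper open, TCP about 0.25 m above the bench with no contact force, handed in at 22.8 s.

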